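# Lock a tube carousel on its spindle with a spring retaining clip

## Task

Pick up the loose spring clip by its red tab and push it sideways, flat, into the groove of the upright spindle above the carousel, until it snaps fully home round the shaft, then let go of it. The spindle may be set higher or lower than it should, so find the groove by feel and never force the clip (it must not be pressed with more than 25 N). Leave the beaker and the vials beside it alone.

Things in the scene. Friction and masses are not known exactly. Their poses are not given: they have to be found in the camera images.
- clip_tab (a point): Centre of the red upright tab of a loose, flat steel horseshoe clip (36 x 60 x 5 mm, on the bench). Tab: 22 mm along x, 10 mm across y (grip it across y), top 48 mm above the clip's underside; this point is 30 mm above the underside. Keep fingertips 10 mm above the underside: a 16 mm collar ends at 8.5 mm. z up, +x from the tab to the open mouth: push along +x.
- clip_slot (a point): Centre of the clip's 15 mm wide slot, 2.5 mm above the underside, 28 mm ahead (+x) of the tab's centre; same axes. Lies on the spindle axis when home. Two sprung limbs with lips 9 mm apart spread over the 14 mm shaft: about 5 to 12 N, peaking near 10,, felt when this point is 18 to 8 mm short of the axis, then it snaps on and the force drops; then the slot's end meets the shaft, a hard stop.
- clip_mouth (a point): Middle of the mouth, between the flared tips of the limbs (about 22 mm apart, they guide the shaft in), 19.5 mm ahead of clip_slot, same height and axes; the limbs end here.
- stand: Fixed grey round stand, 100 mm wide, origin on the spindle axis at the bench top, z up, its yaw does not matter. It carries a steel spindle with a carousel: flat round metal boss 84 mm in diameter, six blue cups round it (128 mm over all, tops 4 mm below the boss). The spindle is clamped at a height that is not measured. Clip, shaft and boss are greased.
- stand_axis (a point): Point on the spindle axis 55 mm above the bench, fixed to the stand. The boss's top really lies anywhere within 12 mm above or below it: find it by lowering the clip lightly on to the boss. Right above the boss is the groove: 14 mm shaft, 7 mm high; then a head 20 mm wide, 20 mm tall. A clip lying on the boss, or up to 2 mm above it, is level with the groove; any side will do.
- beaker: Clear plastic beaker, 56 mm wide, 68 mm tall, loose, origin at its foot; a bystander to leave alone.
- vial_b: Brown glass vial with black cap, 28 mm wide, 53 mm tall, loose, origin at its foot; a bystander to leave alone.
- vial_c: Clear glass vial with white cap, 28 mm wide, 46 mm tall, loose, origin at its foot; a bystander to leave alone.
Things that resemble listed ones, but are neither listed nor needed, are in the scene too. What is meant by the part that bears clip_tab is not yellow, and is the larger of those in its own colour.

How it is judged:
By the outcome, as a careful person would: the job done as asked, in the order asked, and still so for the second after the job is handed in, with the robot touching nothing.
It also fails if it takes over 42 s, if anything falls off the work surface, if the arm or the gripper's body presses on something with over 40 N, if the wrist force passes 120 N, or if a joint passes its speed limit or range.

## Robot

A 6-joint arm with a two-finger parallel gripper is mounted at the origin on a cart in front of the work surface, level with it; the furniture and walls round the work are solid. World frame = base frame: x ahead of the robot, y to its left, z up, the work surface at z = 0. Lengths are in mm, angles in rad, forces in N, time in s.
With the tool pointing down it reaches from about 400 to 925 mm from the base axis. Payload 12.5 kg.
Tool frame: the origin (TCP) lies between the finger pads; the fingertips stand 25 mm ahead of it and the grasp point (between the pads) lies 6 mm ahead of it; z points along the fingers, y is the line along which they close (so a half turn about z gives the same grasp; the last joint's range is limited). The gripper opens to 95 mm and grips with 3 to 60 N. Pads are 20 mm wide; open, the fingers measure 119 mm over their backs; the gripper's body (75 mm by 180 mm) begins 59 mm behind the grasp point.
Start: joints at [-1.263, 0.491, 1.559, -0, 1.092, -0.106], TCP at [251.331, -572.256, 239.661] pointing down, gripper open.
Joint ranges: [-3.1, 3.1], [-0.84, 2.19], [0.05, 2.79], [-1.13, 4.28], [0.06, 2.93], [-2.69, 2.69]. Speed limits (rad/s): [2.22, 2.22, 2.79, 3.14, 3.14, 3.14].

## Interface

Orientations are given as [roll, pitch, yaw] about the fixed x, y, z axes, in that order (R = Rz(yaw) Ry(pitch) Rx(roll)).
In Python, from cell import state, read_camera, job_done, cut_out gives the robot as it stands. The module is installed in compiled form; this text tells all that it offers.
- The arm moves only by the tool jog_arm, never from a script. Its argument "motion" is a list of rows, each a list of 2 entries, a list of its own where there are three numbers: the shift along the tool's x, y, z in mm, then the turn about the tool's z in rad. A call has 1 to 5 rows; each row is the pose to reach, as a shift and turn from the pose commanded when the call began, along the tool's axes at that moment; what a row does not reach only later rows make up. A row lasts 1/10 s, in which the tool goes at most 50 mm and 8.59 degrees, less where a joint would pass 70% of its speed; a pose out of reach is approached as far as the arm can. A call with a gripper value outside its range is refused whole. "grip" is the closure, from 0 (fully open) to 1 (shut), set as the call begins (left out, the last holds). The fingers move at their own pace and stop on an object; the grip force is fixed at half the most. Time passes only in rows, so rows that repeat a pose let the fingers close. It gives the time, the measured TCP pose, the force, the opening and the grip force at its end, in the units of the state.
- state(): the state, without advancing time (a new reading comes with each control period).
- read_camera(name): name is "scene" or "top" or "wrist"; returns a dict with "img" (480x640x3 uint8, blue, green, red), "vertical_fov" (degrees; the focal length in pixels is half the picture's height over the tangent of half this angle, whatever the lens; pixels are square), "cx", "cy" (the principal point, pixels), "extrinsics" (4x4, takes a point from camera to world coordinates). Camera axes: x right, y up, looking along -z (the intrinsics and any distortion apply to the point x, -y, -z); pixel columns grow to the right and rows downward; lengths in mm; the calibration is good to about 2 mm. A picture is of the moment at which its call begins. There is no depth.
- job_done(): hands the job in; it is judged then, once.
Trained networks look in a picture, given as the dict that the camera call returned (one of the last four; its "shot" number tells which), for a name from the list of things; names that differ only in an ending like _2 or _b are one class to them, and where a whole thing is asked for, a point or a joint stands for the part that bears it (a point fixed in the world has none). Each returns a list of dicts, best first, with "p" (0 to 1); they miss things now and then, are a little off and sometimes report something else, mostly with a low value. They report only what shows in the picture. A call takes as long as a camera call. They do not tell look-alikes from the thing itself.
- cut_out(name, picture): "region" (480x640 bool, what is visible of it) and "box" ([left, top, right, bottom] in pixels, round what is visible of it).
The state is a dict: "t": time; "joints": joint angles; "qvel": joint speeds; "tau": joint torques, N m; "eef_pos": TCP position; "tcp_rot": TCP orientation; "ft_force": force on the tool from outside, world axes, zero at the start; "moment": the same for the moment, N m; "opening": opening from 0.0 (shut) to 1.0 (fully open); "grip_force": force on a finger pad.
Only numpy, scipy, OpenCV 4.12 (cv2) and the standard library are available. Lean on these libraries where they do the work, as an engineer would, in place of code of your own. Each camera call takes 0.05 s, during which the arm holds its last target. There are 200 camera calls.

## Working session

There is one attempt and no reset: what is moved stays moved. The work goes in short steps, Python scripts to look and compute and a tool call to move; the robot and the scene stay as the last step left them, time stands still between calls to the robot, and variables do not carry over. Pictures are saved under pics/ and viewed, at most 10 in all, crops included, and the job is handed in when it is done.

Besides the shell and the picture viewer there is one more tool, called after ">>>" as a command line: name --argument value ..., lists and objects as JSON in quotes. jog_arm: Moves the arm, as the interface text tells. Its arguments: {"type":"object","properties":{"motion":{"type":"array"},"grip":{"type":"number"}},"required":["motion"]}

```bash
mkdir -p pics; cat > h.py <<'E'
import numpy as np, cv2
from cell import state, read_camera, job_done, cut_out
def F(p): return 240/np.tan(np.radians(p["vertical_fov"])/2)
def ray(p,u,v):
    f=F(p);E=np.array(p["extrinsics"]);d=E[:3,:3]@np.array([(u-p["cx"])/f,-(v-p["cy"])/f,-1]);return E[:3,3],d
def atz(p,u,v,z):
    o,d=ray(p,u,v);return o+d*(z-o[2])/d[2]
def proj(p,X):
    E=np.array(p["extrinsics"]);c=E[:3,:3].T@(np.array(X)-E[:3,3]);f=F(p);return [p["cx"]+f*c[0]/-c[2],p["cy"]-f*c[1]/-c[2]]
E
python3 - <<'E'
from h import *
ps={n:read_camera(n) for n in("scene","top")}
for n,p in ps.items():
    cv2.imwrite(f"pics/{n}0.png",p["img"]);print(n,{k:v for k,v in p.items() if k!="img"})
    for t in("clip_tab","stand","beaker","vial_b"):
        for d in cut_out(t,p):
            ys,xs=np.where(d["region"]);print(t,round(d["p"],2),d["box"],xs.mean(),ys.mean())
print(state())
E
```

```text
scene {'vertical_fov': 48.05582271479817, 'cx': 326.0906272667151, 'cy': 243.4737911217774, 'extrinsics': array([[ 5.91237930e-01,  4.17317062e-01, -6.90133451e-01,
        -2.02284456e+02],
       [-8.06354629e-01,  2.89789779e-01, -5.15571621e-01,
        -4.32965183e+02],
       [-1.51632138e-02,  8.61317801e-01,  5.07840253e-01,
         5.73741527e+02],
       [ 0.00000000e+00,  0.00000000e+00,  0.00000000e+00,
         1.00000000e+00]]), 'shot': 1}
clip_tab 0.96 [407.0, 259.0, 440.7, 290.6] 428.21590909090907 278.9337121212121
clip_tab 0.87 [445.7, 333.1, 476.5, 357.4] 465.92140921409214 346.0840108401084
clip_tab 0.75 [453.8, 291.8, 491.9, 325.3] 473.0812603648425 311.4029850746269
stand 0.66 [311.7, 238.8, 377.4, 292.7] 342.7552182163188 266.03225806451616
top {'vertical_fov': 43.354502108141546, 'cx': 331.1869669530892, 'cy': 240.90866558212497, 'extrinsics': array([[ 2.74542824e-02,  9.92147248e-01, -1.22025000e-01,
         3.30296575e+02],
       [-9.99576580e-01,  2.84248608e-02,  6.21995240e-03,
         8.55636631e+01],
       [ 9.63965230e-03,  1.21802568e-01,  9.9250
[... 652 characters left out ...]
09248554913296 231.56069364161849
{'t': 0.5, 'joints': array([-1.26261431e+00,  4.90908001e-01,  1.55892966e+00,  4.67925951e-06,
        1.09171171e+00, -1.05606769e-01]), 'qvel': array([-0.00183529, -0.00106963, -0.001793  , -0.00162117,  0.00212572,
       -0.00021305]), 'tau': array([-5.49649303e-04, -6.12052417e+01, -2.58285588e+01,  6.92401780e-02,
        4.47983667e-02, -1.70675003e-05]), 'eef_pos': array([ 251.31824898, -572.24340725,  239.6457404 ]), 'tcp_rot': array([3.14154918e+00, 4.32594160e-07, 4.13786626e-01]), 'ft_force': array([-0.46616224, -0.72971066, -0.3256399 ]), 'moment': array([ 0.02254927, -0.0238673 ,  0.01102668]), 'grip_force': 0.0, 'opening': 1.0005316518800744}
```

View pics/top0.png

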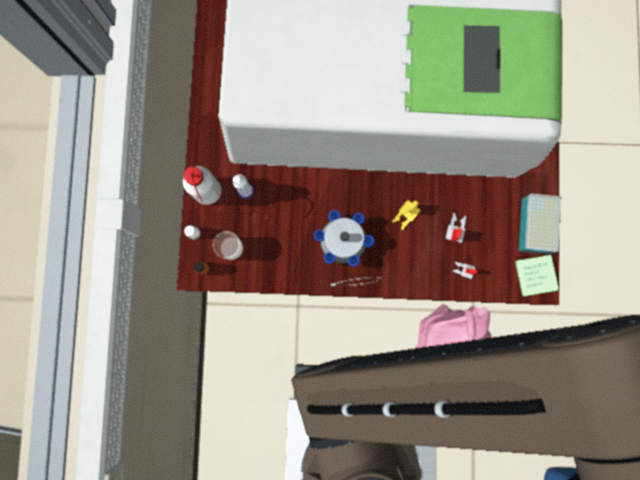

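View pics/scene0.png

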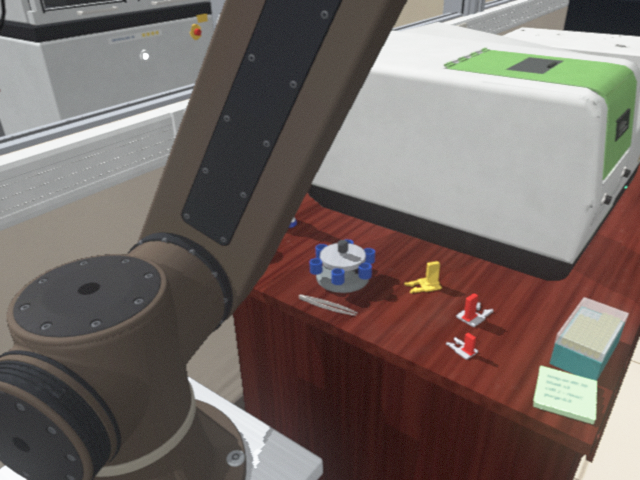

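The candidates in the top picture are the yellow clip (407,212), the large red-tabbed clip (456,230) and the small red-tabbed clip (467,270). I choose the larger red one at (456,230). The beaker (228,245) and the vials (192,232 and 201,267) are well to the left of the spindle (344,237).

```bash
python3 - <<'E'
from h import *
ps={n:read_camera(n) for n in("scene","top")}
a=cv2.resize(ps["scene"]["img"][255:375,400:520],(400,400),interpolation=cv2.INTER_CUBIC)
b=cv2.resize(ps["top"]["img"][190:290,390:490],(400,400),interpolation=cv2.INTER_CUBIC)
cv2.imwrite("pics/crop1.png",np.hstack([a,b]))
for n,p in ps.items():
    hsv=cv2.cvtColor(p["img"],cv2.COLOR_BGR2HSV)
    m=((hsv[...,0]<6)|(hsv[...,0]>174))&(hsv[...,1]>190)&(hsv[...,2]>150)
    k,l,s,c=cv2.connectedComponentsWithStats(m.astype(np.uint8))
    for i in range(1,k):
        if s[i][4]>15: print(n,s[i],c[i],atz(p,*c[i],30 if n=="scene" else 45).round(1))
    for t,z in(("clip_tab",2.5),("stand",55)):
        for d in cut_out(t,p):
            ys,xs=np.where(d["region"]);print(t,d["box"],d["region"].sum(),atz(p,xs.mean(),ys.mean(),z).round(1))
p=ps["top"]
for q in[(344,238),(520,178),(230,165),(530,300),(380,170)]:print(q,atz(p,*q,55 if q[0]==344 else 0).round(1))
E
```

```text
clip_tab [445.3, 334.6, 478.6, 355.0] 379 [ 442.5 -221.1    2.5]
clip_tab [409.0, 262.1, 438.2, 290.6] 543 [578.8 -87.4   2.5]
clip_tab [454.4, 291.0, 490.1, 326.4] 541 [ 532.6 -194.9    2.5]
stand [311.1, 239.2, 371.5, 294.5] 2597 [455.5  23.1  55. ]
top [452 230   9  11  64] [455.859375 234.734375] [ 508.4 -188.7   45. ]
top [467 270  10   4  27] [471.88888889 271.11111111] [ 431.4 -223.    45. ]
clip_tab [458.3, 261.3, 474.7, 277.4] 148 [ 437.5 -223.4    2.5]
clip_tab [446.9, 214.6, 467.3, 244.6] 312 [ 525.6 -199.     2.5]
clip_tab [394.1, 204.1, 419.8, 225.2] 309 [563.6 -91.7   2.5]
clip_tab [320.8, 211.0, 372.8, 268.0] 1969 [498.4  50.7   2.5]
stand [317.6, 209.3, 372.7, 266.8] 2006 [492.3  51.9  55. ]
(344, 238) [493.2  50.7  55. ]
(520, 178) [ 647.2 -342.2    0. ]
(230, 165) [657.6 308.4   0. ]
(530, 300) [ 375.2 -361.2    0. ]
(380, 170) [656.2 -27.7   0. ]
```

View pics/crop1.png

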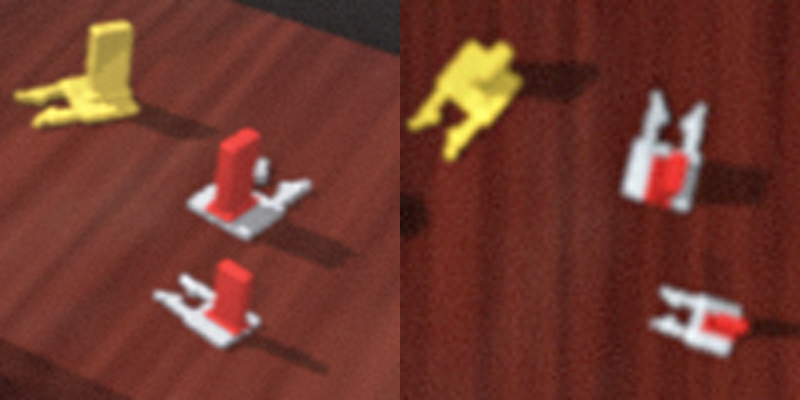

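The crop confirms it: the upright red clip in the middle of the left panel is the larger of the two reds. Its mouth points towards world +x, with a yaw of about -0.23. The other red one is clearly smaller.

>>> jog_arm --motion '[[[390,-247,60],0.64],[[390,-247,60],0.64],[[390,-247,60],0.64],[[390,-247,60],0.64],[[390,-247,60],0.64]]'

```text
t: 1.3
eef_pos: [388.1, -369.1, 208.0]
tcp_rot: [3.141, -0.001, -0.232]
ft_force: [0.5, -0.1, 0.1]
opening: 1.003
grip_force: 0.0
```

>>> jog_arm --motion '[[[70,-195,38],0],[[70,-195,38],0],[[70,-195,38],0],[[70,-195,38],0],[[70,-195,38],0]]'

```text
t: 1.8
eef_pos: [500.8, -192.4, 169.3]
tcp_rot: [-3.141, 0.001, -0.223]
ft_force: [-0.7, -0.2, -0.2]
opening: 0.998
grip_force: 0.0
```

```bash
python3 - <<'E'
from h import *
p=read_camera("wrist");s=state();cv2.imwrite("pics/w1.png",p["img"])
print({k:v for k,v in p.items() if k!="img"},s["eef_pos"],s["tcp_rot"],s["ft_force"])
for d in cut_out("clip_tab",p): print(d["p"],d["box"])
E
```

```text
{'vertical_fov': 63.42472235073153, 'cx': 313.40830720249147, 'cy': 241.85987006025195, 'extrinsics': array([[-2.20488677e-01,  9.39191171e-01,  2.63257833e-01,
         5.75484351e+02],
       [-9.75388760e-01, -2.11965644e-01, -6.07234175e-02,
        -2.09866630e+02],
       [-1.22928140e-03, -2.70167558e-01,  9.62812536e-01,
         3.14296788e+02],
       [ 0.00000000e+00,  0.00000000e+00,  0.00000000e+00,
         1.00000000e+00]]), 'shot': 5} [ 500.60724102 -193.0927156   169.36352243] [-3.14114722e+00  7.40322664e-04 -2.22519085e-01] [-0.22506223  1.44763556  0.04352438]
0.82 [293.8, 152.7, 338.6, 236.6]
0.7 [142.7, 149.2, 204.4, 232.7]
0.65 [334.5, 279.1, 388.5, 314.3]
```

View pics/w1.png

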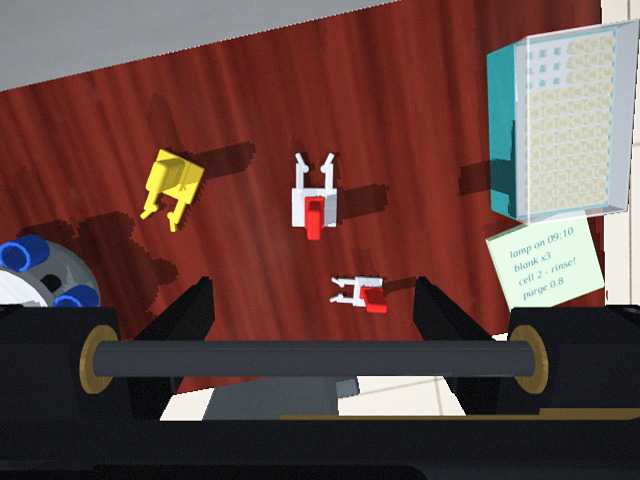

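Wrist view: the yellow clip is at (172,190), the large red clip at (315,195) almost aligned with the tool, and the small red one at (365,293). I'll fit the tab and plate outline.

```bash
cat > fit.py <<'E'
from h import *
from scipy.optimize import minimize
def red(p,box):
    hsv=cv2.cvtColor(p["img"],cv2.COLOR_BGR2HSV)
    m=((hsv[...,0]<8)|(hsv[...,0]>172))&(hsv[...,1]>170)&(hsv[...,2]>140)
    k=np.zeros_like(m);l,t,r,b=[int(v) for v in box];k[t-4:b+5,l-4:r+5]=1
    return m&k
def hull(p,v,pts):
    c,s=np.cos(v[2]),np.sin(v[2])
    q=np.array([proj(p,[v[0]+c*a-s*b,v[1]+s*a+c*b,z]) for a,b,z in pts],np.float32)
    im=np.zeros((480,640),np.uint8);cv2.fillConvexPoly(im,cv2.convexHull((q*16).round().astype(np.int32)),255,cv2.LINE_AA,4);return im/255.
TAB=[(a,b,z) for a in(-11,11) for b in(-5,5) for z in(5,48)]
PL=[(a,b,z) for a,b in((-12.5,-18),(-12.5,18),(47.5,-11),(47.5,11),(15,-18),(15,18)) for z in(0,5)]
def fit(p,box,reg,v0):
    r=red(p,box);rh=reg|r
    # region hull of whole clip
    ys,xs=np.where(rh);H=np.zeros((480,640),np.uint8);cv2.fillConvexPoly(H,cv2.convexHull(np.c_[xs,ys].astype(np.int32)),1)
    def cost(v):
        a=hull(p,v,TAB);w=np.maximum(a,hull(p,v,PL))
        return abs(a-r).sum()/r.sum()+0.5*abs(w-H).sum()/H.sum()
    best=min((minimize(cost,v0,method="Nelder-Mead",options=dict(initial_simplex=np.array(v0)+np.array([[0,0,0],[d,0,0],[0,d,0],[0,0,.15]]))) for d in(6,-6)),key=lambda o:o.fun)
    return best.x,best.fun,r.sum()
E
python3 - <<'E'
from fit import *
p=read_camera("wrist");d=[d for d in cut_out("clip_tab",p) if abs(d["box"][0]-294)<15][0]
x,c,n=fit(p,d["box"],d["region"],[508,-189,-.22]);print(x,c,n)
# raw color masks check: white plate rows
print([atz(p,u,v,5).round(1) for u,v in((292,225),(336,226),(301,154),(331,154))])
y=state()["tcp_rot"][2];e=state()["eef_pos"];D=x[:2]-e[:2];X=np.array([np.cos(y),np.sin(y)]);Y=np.array([np.sin(y),-np.cos(y)]);print(y,D@X,D@Y)
E
```

```text
[ 5.15914193e+02 -1.96465892e+02 -1.97140383e-01] 0.41786924843905526 658
[array([ 507.8, -178.9,    5. ]), array([ 499. , -213.8,    5. ]), array([ 561.4, -199.1,    5. ]), array([ 556.2, -221.9,    5. ])]
-0.2261088402099114 16.329280530947184 -4.1313192052554655
```

The plate corners give the tab at about (515.5,-198), yaw about -0.24, length about 57–60 mm, which matches the given sizes. Descending.

>>> jog_arm --motion '[[[16,0,40],0.014],[[16,0,85],0.014],[[16,0,115],0.014],[[16,0,132],0.014],[[16,0,132],0.014]]'

```text
t: 2.5
eef_pos: [513.4, -201.0, 36.3]
tcp_rot: [-3.141, 0.003, -0.243]
ft_force: [0.2, 0.2, 0.7]
opening: 1.003
grip_force: 0.0
```

>>> jog_arm --motion '[[[0,0,0],0],[[0,0,0],0],[[0,0,0],0],[[0,0,0],0],[[0,0,0],0]]' --grip 1

```text
t: 3.0
eef_pos: [515.1, -199.8, 38.6]
tcp_rot: [3.141, -0.001, -0.24]
ft_force: [0.8, -0.8, 0.0]
opening: 0.636
grip_force: 0.0
```

>>> jog_arm --motion '[[[0,0,0],0],[[0,0,0],0],[[0,0,0],0],[[0,0,0],0],[[0,0,0],0]]'

```text
t: 3.5
eef_pos: [514.9, -199.7, 38.0]
tcp_rot: [3.142, 0.0, -0.24]
ft_force: [-0.4, -0.3, 0.7]
opening: 0.217
grip_force: 0.0
```

>>> jog_arm --motion '[[[0,0,0],0],[[0,0,0],0],[[0,0,0],0],[[0,0,0],0]]'

```text
t: 3.9
eef_pos: [514.9, -199.7, 38.0]
tcp_rot: [3.142, 0.0, -0.24]
ft_force: [0.5, -0.6, -0.3]
opening: 0.102
grip_force: 30.0
```

Gripped (9.7 mm opening, 30 N). Lifting and carrying it to a staging pose near the spindle, yaw 0.6.

>>> jog_arm --motion '[[[0,0,-30],0],[[0,0,-75],0],[[-25,-40,-100],-0.14],[[-50,-80,-122],-0.28],[[-75,-118,-122],-0.42]]'

```text
t: 4.4
eef_pos: [470.5, -67.0, 162.1]
tcp_rot: [3.14, -0.004, 0.184]
ft_force: [2.1, -0.5, -1.1]
opening: 0.105
grip_force: 30.0
```

```bash
python3 - <<'E'
from h import *
s=state();y=s["tcp_rot"][2];e=s["eef_pos"];X=np.array([np.cos(y),np.sin(y)]);Y=np.array([np.sin(y),-np.cos(y)])
D=np.array([442,16])-e[:2];print(e,y,s["opening"],s["grip_force"],D@X,D@Y)
E
```

```text
[470.48820697 -66.96672737 162.10421714] 0.18432706143493816 0.10500194820095984 29.99745100736618 -12.799051781947918 -86.78271752054918
```

>>> jog_arm --motion '[[[-6,-40,0],-0.14],[[-12,-80,0],-0.28],[[-13,-87,0],-0.42],[[-13,-87,0],-0.42],[[-13,-87,0],-0.42]]'

```text
t: 4.9
eef_pos: [442.2, 15.3, 160.1]
tcp_rot: [3.141, -0.0, 0.596]
ft_force: [0.6, 0.3, -1.1]
opening: 0.105
grip_force: 30.0
```

```bash
python3 - <<'E'
from h import *
p=read_camera("wrist");t=read_camera("top");c=read_camera("scene");s=state();cv2.imwrite("pics/w2.png",p["img"])
cv2.imwrite("pics/t2.png",np.hstack([cv2.resize(q["img"][a:a+80,b:b+80],(400,400),interpolation=cv2.INTER_CUBIC) for q,a,b in((t,200,305),(c,225,300))]))
print(p["extrinsics"].round(3).tolist(),s["eef_pos"],s["tcp_rot"],s["ft_force"],s["t"])
for q in(p,t,c):
  for d in cut_out("stand",q): print(d["p"],d["box"],atz(q,(d["box"][0]+d["box"][2])/2,(d["box"][1]+d["box"][3])/2,51))
E
```

```text
[[0.562, 0.797, 0.222, 505.596], [-0.827, 0.541, 0.151, 57.306], [-0.0, -0.269, 0.963, 305.17], [0.0, 0.0, 0.0, 1.0]] [442.19659348  14.80047738 159.85366454] [3.14151158e+00 1.27722585e-04 5.96153450e-01] [-0.48028397 -0.69069522 -0.85612551] 5.05
0.74 [223.2, 48.1, 409.7, 247.0] [499.55397696  50.93881692  51.        ]
0.65 [317.1, 212.6, 333.1, 255.3] [501.20030715  90.93348579  51.        ]
0.24 [196.5, 261.2, 206.8, 275.8] [420.3331256  348.72783708  51.        ]
0.7 [312.6, 243.2, 373.4, 292.9] [456.01705057  22.36439992  51.        ]
```

View pics/w2.png

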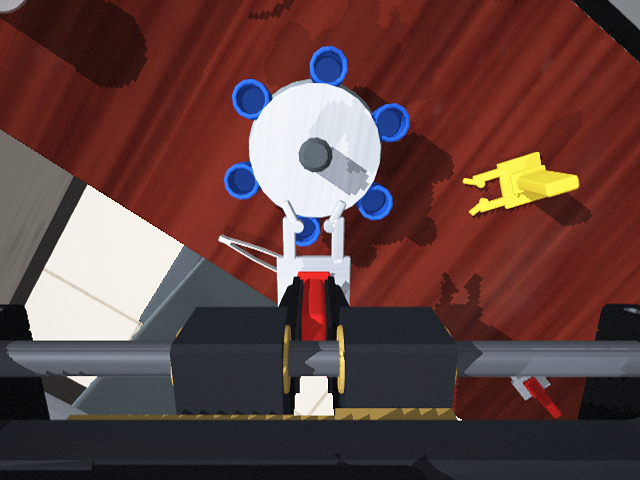

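View pics/t2.png

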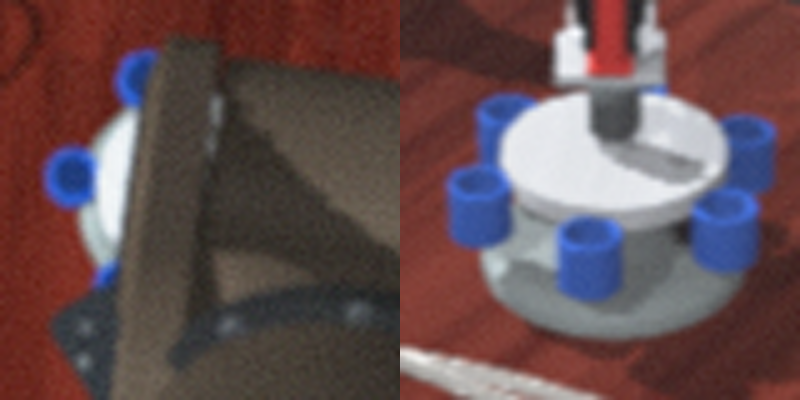

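Wrist view: the boss disc is centred near (315,150), the head at (315,154) and the clip's limb tips at (291,203) and (342,203). The clip is held straight. I'll fit the boss circle and the clip's lateral offset.

```bash
python3 - <<'E'
from h import *
from scipy.optimize import least_squares
p=read_camera("wrist");s=state();im=p["img"];hsv=cv2.cvtColor(im,cv2.COLOR_BGR2HSV)
d=cut_out("stand",p)[0];
# boss: radial edge where V drops / saturation rises; use red channel? low sat & bright
m=((hsv[...,1]<45)&(hsv[...,2]>185)).astype(np.uint8)
m[198:]=0;k,l,st,c=cv2.connectedComponentsWithStats(m);i=1+np.argmax(st[1:,4]);print(st[i])
cn=max(cv2.findContours((l==i).astype(np.uint8),0,cv2.CHAIN_APPROX_NONE)[0],key=len)[:,0].astype(float)
cn=cv2.convexHull(cn.astype(np.float32))[:,0]; 
cs=cn[cn[:,1]<195]
def res(v):
    P=np.array([atz(p,u,w,v[2]) for u,w in cs]);return np.hypot(P[:,0]-v[0],P[:,1]-v[1])-42
r=least_squares(res,[495,51,55],loss="soft_l1",f_scale=.5);print("boss",r.x,np.abs(r.fun).max(),r.cost,len(cs))
for h in(45,50,55,60,65):
    r2=least_squares(lambda a:res([a[0],a[1],h]),[495,51],loss="soft_l1",f_scale=.5);print(h,r2.x,r2.cost)
# head top circle dark
g=cv2.cvtColor(im,cv2.COLOR_BGR2GRAY);hm=np.zeros_like(g);hm[130:180,290:340]=(hsv[130:180,290:340,2]<125)
k,l,st,c=cv2.connectedComponentsWithStats(hm);i=l[154,313];print("head",st[i],c[i])
for h in(70,76,82,88,94):print(h,atz(p,315,154,h))
y=s["tcp_rot"][2];e=s["eef_pos"];X=np.array([np.cos(y),np.sin(y)]);Y=np.array([np.sin(y),-np.cos(y)])
zc=e[2]-38+5
for q in((291,203),(342,203),(278,257),(351,257)):
    P=atz(p,*q,zc)[:2]-e[:2];print("clip tool xy",P@X,P@Y)
D=r.x[:2]-e[:2];print("boss tool xy",D@X,D@Y,e,y)
E
```

```text
[  249    79   132   119 10992]
boss [496.7026037   50.92780136  50.42302167] 0.925147438042579 2.9439688570838944 30
45 [497.22671601  51.719511  ] 6.6378415544586105
50 [496.74093461  50.96849977] 2.9721992347429365
55 [496.085493    50.84171872] 5.667521160436409
60 [495.22014562  50.87159647] 11.523915373989755
65 [494.4103236   50.72346296] 17.961168235573883
head [299 138  33  34 799] [316.47809762 154.52065081]
70 [496.17280936  49.81834381  70.        ]
76 [496.4093778   50.00341822  76.        ]
82 [496.64594624  50.18849264  82.        ]
88 [496.88251468  50.37356706  88.        ]
94 [497.11908311  50.55864147  94.        ]
clip tool xy 44.980241917371806 -9.486956116192532
clip tool xy 44.97808119715632 14.125581388389953
clip tool xy 18.734609930021858 -16.1558576554315
clip tool xy 18.73501634335856 18.969668671128883
boss tool xy 65.35519047335404 1.1743755016298483 [442.03004564  15.10055648 159.89087198] 0.598063290678065
```

The boss axis is about (496.7,50.9) and the top is roughly at z≈50. The clip mouth is 20 mm short of the axis and about 0.7 mm off laterally. Lowering quickly to a safe height, then by feel.

>>> jog_arm --motion '[[[0,-0.7,25],0],[[0,-0.7,48],0],[[0,-0.7,54],0],[[0,-0.7,56],0],[[0,-0.7,56],0]]'

```text
t: 5.8
eef_pos: [441.8, 16.1, 104.3]
tcp_rot: [3.141, -0.0, 0.6]
ft_force: [0.0, -0.4, -0.3]
opening: 0.103
grip_force: 30.0
```

>>> jog_arm --motion '[[[0,0,1],0],[[0,0,2],0],[[0,0,3],0],[[0,0,3],0]]'

```text
t: 6.2
eef_pos: [441.6, 16.1, 101.1]
tcp_rot: [3.141, -0.0, 0.6]
ft_force: [-0.7, 0.9, -1.2]
opening: 0.102
grip_force: 30.0
```

>>> jog_arm --motion '[[[0,0,1],0],[[0,0,2],0],[[0,0,2],0]]'

```text
t: 6.5
eef_pos: [441.5, 16.1, 98.8]
tcp_rot: [-3.142, 0.0, 0.6]
ft_force: [-0.5, 0.5, -0.5]
opening: 0.104
grip_force: 30.0
```

>>> jog_arm --motion '[[[0,0,1],0],[[0,0,2],0],[[0,0,2],0]]'

```text
t: 6.8
eef_pos: [441.5, 16.2, 96.8]
tcp_rot: [-3.142, 0.0, 0.6]
ft_force: [-0.4, -0.4, -1.1]
opening: 0.102
grip_force: 30.0
```

>>> jog_arm --motion '[[[0,0,1],0],[[0,0,2],0],[[0,0,2],0]]'

```text
t: 7.1
eef_pos: [441.5, 16.1, 94.8]
tcp_rot: [-3.142, 0.0, 0.6]
ft_force: [0.7, 0.3, -0.4]
opening: 0.104
grip_force: 30.0
```

>>> jog_arm --motion '[[[0,0,1],0],[[0,0,1],0]]'

```text
t: 7.3
eef_pos: [441.5, 16.1, 93.9]
tcp_rot: [3.142, 0.0, 0.6]
ft_force: [-0.4, 0.3, 0.0]
opening: 0.102
grip_force: 30.0
```

>>> jog_arm --motion '[[[0,0,1],0],[[0,0,1],0]]'

```text
t: 7.5
eef_pos: [441.5, 16.2, 92.9]
tcp_rot: [3.142, 0.0, 0.6]
ft_force: [-0.5, 0.4, -0.2]
opening: 0.104
grip_force: 30.0
```

>>> jog_arm --motion '[[[0,0,1],0],[[0,0,1],0]]'

```text
t: 7.7
eef_pos: [441.5, 16.1, 91.9]
tcp_rot: [3.142, 0.0, 0.6]
ft_force: [-0.2, 0.6, -1.4]
opening: 0.1
grip_force: 30.0
```

>>> jog_arm --motion '[[[0,0,1],0],[[0,0,1],0]]'

```text
t: 7.9
eef_pos: [441.5, 16.2, 90.9]
tcp_rot: [3.142, 0.0, 0.6]
ft_force: [-0.6, 0.0, -1.1]
opening: 0.099
grip_force: 30.0
```

>>> jog_arm --motion '[[[0,0,1],0],[[0,0,1],0]]'

```text
t: 8.1
eef_pos: [441.5, 16.1, 89.9]
tcp_rot: [3.142, 0.0, 0.6]
ft_force: [-0.3, -0.8, -0.5]
opening: 0.104
grip_force: 30.0
```

>>> jog_arm --motion '[[[0,0,1],0],[[0,0,1],0]]'

```text
t: 8.3
eef_pos: [441.9, 16.1, 89.4]
tcp_rot: [3.141, -0.001, 0.6]
ft_force: [-0.5, 0.4, 6.9]
opening: 0.107
grip_force: 30.0
```

Contact with 7 N; the boss top is at TCP z≈89.7 (underside ≈51.7, agreeing with vision). Back off to ~0.7 mm clearance and advance.

>>> jog_arm --motion '[[[0,0,-1.5],0],[[0,0,-1.5],0]]'

```text
t: 8.5
eef_pos: [441.5, 16.1, 90.6]
tcp_rot: [3.141, -0.0, 0.6]
ft_force: [-0.5, -0.6, -0.7]
opening: 0.104
grip_force: 30.0
```

>>> jog_arm --motion '[[[4,0,0],0],[[8,0,0],0],[[11,0,0],0],[[13,0,0],0],[[13,0,0],0]]'

```text
t: 9.0
eef_pos: [452.4, 23.7, 90.4]
tcp_rot: [3.142, 0.0, 0.6]
ft_force: [-0.0, -0.1, -1.6]
opening: 0.103
grip_force: 30.0
```

>>> jog_arm --motion '[[[1.5,0,0],0],[[3,0,0],0],[[4,0,0],0],[[4,0,0],0]]'

```text
t: 9.4
eef_pos: [455.6, 25.8, 90.5]
tcp_rot: [3.141, -0.0, 0.6]
ft_force: [-0.6, 0.8, -0.7]
opening: 0.106
grip_force: 30.0
```

>>> jog_arm --motion '[[[1,0,0],0],[[2,0,0],0],[[2,0,0],0]]'

```text
t: 9.7
eef_pos: [457.3, 26.9, 90.5]
tcp_rot: [3.141, -0.0, 0.6]
ft_force: [0.5, -0.4, -0.7]
opening: 0.104
grip_force: 30.0
```

>>> jog_arm --motion '[[[1,0,0],0],[[2,0,0],0],[[2,0,0],0]]'

```text
t: 10.0
eef_pos: [459.0, 28.0, 90.5]
tcp_rot: [3.141, -0.0, 0.6]
ft_force: [0.6, 0.1, -1.0]
opening: 0.103
grip_force: 30.0
```

>>> jog_arm --motion '[[[1,0,0],0],[[2,0,0],0],[[2,0,0],0]]'

```text
t: 10.3
eef_pos: [460.4, 29.0, 90.4]
tcp_rot: [-3.142, 0.0, 0.6]
ft_force: [-1.1, -2.8, -1.3]
opening: 0.1
grip_force: 30.0
```

>>> jog_arm --motion '[[[1,0,0],0],[[2,0,0],0],[[2,0,0],0]]'

```text
t: 10.6
eef_pos: [462.4, 30.0, 90.5]
tcp_rot: [3.141, -0.0, 0.6]
ft_force: [0.0, -5.1, -0.1]
opening: 0.104
grip_force: 30.0
```

The force has a sideways component (+tool y, about 4 N), so I shift the clip that way to centre it.

>>> jog_arm --motion '[[[0,0.7,0],0],[[0,0.7,0],0]]'

```text
t: 10.8
eef_pos: [462.9, 29.5, 90.5]
tcp_rot: [3.141, -0.0, 0.6]
ft_force: [-0.6, -3.8, -1.1]
opening: 0.101
grip_force: 30.0
```

>>> jog_arm --motion '[[[0,1.2,0],0],[[0,1.2,0],0]]'

```text
t: 11.0
eef_pos: [463.2, 28.7, 90.5]
tcp_rot: [-3.141, 0.0, 0.6]
ft_force: [0.8, -2.5, 0.1]
opening: 0.101
grip_force: 30.0
```

>>> jog_arm --motion '[[[1,0,0],0],[[1.5,0,0],0],[[1.5,0,0],0]]'

```text
t: 11.3
eef_pos: [464.3, 29.6, 90.4]
tcp_rot: [-3.141, 0.0, 0.6]
ft_force: [-1.4, -2.6, -0.0]
opening: 0.107
grip_force: 30.0
```

>>> jog_arm --motion '[[[1,0.4,0],0],[[2,0.4,0],0],[[2,0.4,0],0]]'

```text
t: 11.6
eef_pos: [466.5, 30.5, 90.5]
tcp_rot: [3.141, -0.0, 0.6]
ft_force: [-1.6, -0.7, -0.0]
opening: 0.105
grip_force: 30.0
```

>>> jog_arm --motion '[[[1,0,0],0],[[1.5,0,0],0],[[1.5,0,0],0]]'

```text
t: 11.9
eef_pos: [467.9, 31.3, 90.5]
tcp_rot: [3.141, -0.001, 0.6]
ft_force: [-0.2, 0.0, -1.5]
opening: 0.1
grip_force: 30.0
```

>>> jog_arm --motion '[[[1,0,0],0],[[1.5,0,0],0],[[1.5,0,0],0]]'

```text
t: 12.2
eef_pos: [469.2, 32.1, 90.5]
tcp_rot: [3.141, -0.001, 0.6]
ft_force: [0.5, 1.4, -1.1]
opening: 0.101
grip_force: 30.0
```

>>> jog_arm --motion '[[[1,0,0],0],[[1.5,0,0],0],[[1.5,0,0],0]]'

```text
t: 12.5
eef_pos: [470.4, 33.0, 90.5]
tcp_rot: [3.141, -0.001, 0.6]
ft_force: [1.4, 1.5, -1.5]
opening: 0.104
grip_force: 30.0
```

```bash
python3 - <<'E'
from h import *
p=read_camera("wrist");c=read_camera("scene")
cv2.imwrite("pics/w3.png",np.hstack([cv2.resize(q["img"][a:a+h,b:b+h],(400,400),interpolation=cv2.INTER_CUBIC) for q,a,b,h in((p,140,230,170),(c,225,300,80))]))
print(state()["eef_pos"])
E
```

```text
[470.36514203  32.9321989   90.52564352]
```

View pics/w3.png

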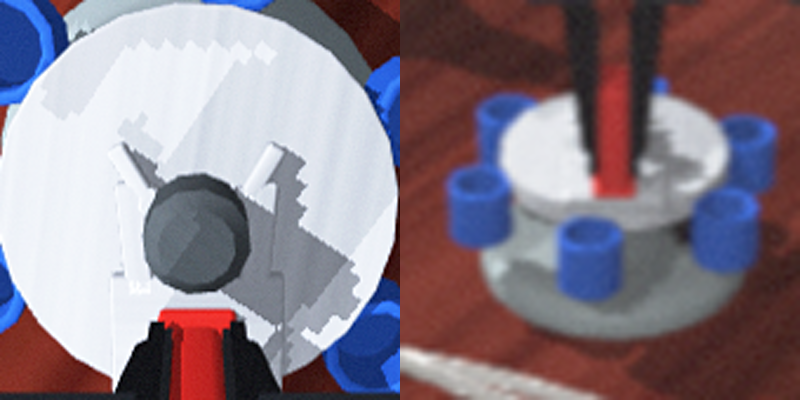

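The crop shows the limbs round the shaft under the head, centred (head at 197, tips at 122 and 280 in the crop). I keep pushing gently to the hard stop.

>>> jog_arm --motion '[[[1,0,0],0],[[1.5,0,0],0],[[1.5,0,0],0]]'

```text
t: 12.9
eef_pos: [471.5, 33.7, 90.5]
tcp_rot: [3.141, -0.0, 0.6]
ft_force: [1.1, 1.3, -1.2]
opening: 0.108
grip_force: 30.0
```

>>> jog_arm --motion '[[[1,0,0],0],[[1,0,0],0]]'

```text
t: 13.1
eef_pos: [472.2, 34.3, 90.5]
tcp_rot: [3.141, -0.0, 0.6]
ft_force: [1.6, 0.8, -1.1]
opening: 0.102
grip_force: 30.0
```

>>> jog_arm --motion '[[[1,0,0],0],[[1,0,0],0]]'

```text
t: 13.3
eef_pos: [472.9, 34.9, 90.4]
tcp_rot: [-3.142, 0.0, 0.6]
ft_force: [0.8, 0.9, -1.3]
opening: 0.103
grip_force: 30.0
```

>>> jog_arm --motion '[[[0.7,0,0],0],[[0.7,0,0],0]]'

```text
t: 13.5
eef_pos: [473.4, 35.3, 90.4]
tcp_rot: [-3.141, 0.0, 0.6]
ft_force: [-1.0, 0.4, -0.1]
opening: 0.105
grip_force: 30.0
```

>>> jog_arm --motion '[[[0.7,0,0],0],[[0.7,0,0],0]]'

```text
t: 13.7
eef_pos: [474.1, 35.7, 90.5]
tcp_rot: [3.142, 0.0, 0.6]
ft_force: [-0.3, -0.0, 0.5]
opening: 0.105
grip_force: 30.0
```

>>> jog_arm --motion '[[[0.7,0,0],0],[[0.7,0,0],0]]'

```text
t: 13.9
eef_pos: [474.8, 36.1, 90.5]
tcp_rot: [3.141, -0.0, 0.6]
ft_force: [0.4, -0.4, -1.7]
opening: 0.106
grip_force: 30.0
```

>>> jog_arm --motion '[[[0.7,0,0],0],[[0.7,0,0],0]]'

```text
t: 14.1
eef_pos: [474.9, 36.4, 90.4]
tcp_rot: [-3.141, 0.001, 0.6]
ft_force: [-2.1, -1.8, -0.5]
opening: 0.102
grip_force: 30.0
```

>>> jog_arm --motion '[[[0.7,0,0],0],[[0.7,0,0],0]]'

```text
t: 14.3
eef_pos: [474.9, 36.7, 90.2]
tcp_rot: [-3.14, 0.002, 0.6]
ft_force: [-3.9, -3.5, 0.2]
opening: 0.103
grip_force: 30.0
```

>>> jog_arm --motion '[[[0.6,0,0],0],[[0.6,0,0],0]]'

```text
t: 14.5
eef_pos: [474.9, 36.9, 90.1]
tcp_rot: [-3.14, 0.003, 0.6]
ft_force: [-6.0, -4.6, -0.0]
opening: 0.105
grip_force: 30.0
```

Hard stop at 39 mm of travel, as predicted (about 7.6 N). Relax, lower onto the boss, release partly, then rise.

>>> jog_arm --motion '[[[-0.7,0,0.4],0],[[-1.3,0,0.6],0],[[-1.3,0,0.6],0]]'

```text
t: 14.8
eef_pos: [475.0, 36.4, 89.8]
tcp_rot: [-3.141, 0.001, 0.6]
ft_force: [-4.4, -1.8, -1.1]
opening: 0.104
grip_force: 30.0
```

>>> jog_arm --motion '[[[0,0,0],0],[[0,0,0],0],[[0,0,0],0],[[0,0,0],0],[[0,0,0],0]]' --grip 0.5

```text
t: 15.3
eef_pos: [475.4, 36.5, 89.9]
tcp_rot: [3.141, -0.0, 0.6]
ft_force: [-0.0, -0.3, -0.4]
opening: 0.464
grip_force: 0.0
```

>>> jog_arm --motion '[[[0,0,-10],0],[[0,0,-30],0],[[0,0,-60],0],[[-15,0,-80],0],[[-25,0,-80],0]]'

```text
t: 15.8
eef_pos: [454.9, 22.1, 172.4]
tcp_rot: [3.139, -0.003, 0.6]
ft_force: [1.3, 0.0, -0.2]
opening: 0.5
grip_force: 0.0
```

```bash
python3 - <<'E'
from h import *
p=read_camera("wrist");c=read_camera("scene")
cv2.imwrite("pics/w4.png",np.hstack([cv2.resize(q["img"][a:a+h,b:b+h],(400,400),interpolation=cv2.INTER_CUBIC) for q,a,b,h in((p,80,230,190),(c,225,300,80))]))
E
```

```text
(no output)
```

View pics/w4.png

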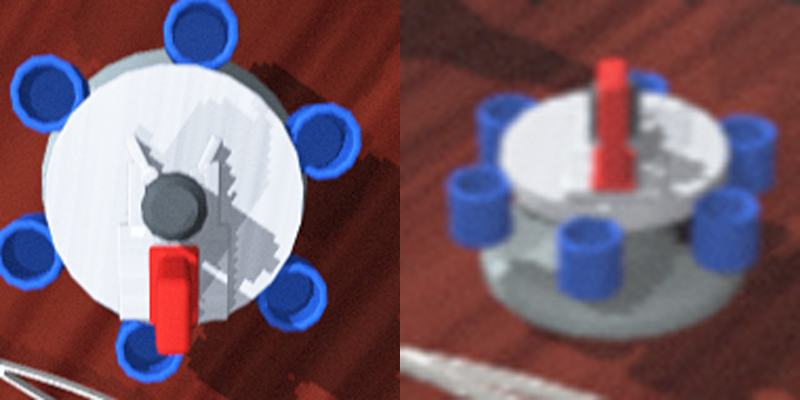

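The clip lies flat on the boss, its tips (crop 140,150 and 215,150) past the head at (175,207), and the upright tab stands free of the gripper. Handing in.

```bash
python3 -c "
from h import *
print(state()['ft_force'],job_done())"
```

```text
the job is handed in; nothing more can be done
[ 0.17523872  0.02719954 -0.94007374] None
```

The larger red-tabbed clip is in the spindle groove, pushed to its hard stop and released, and the job is handed in at about 16 s; peak measured force was about 8 N (read at the end of each move), and I never felt the expected 10 N peak, so I judged it home from the 39 mm travel (40 mm expected), the stop and the last picture.

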